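# Lay a bronze key on the gauge stand's small table and slide it home

### The job

Three loose bronze gamelan keys lie flat on the ledge: take the shortest one and lay it flat on the small raised steel table of the thickness-gauge stand, lengthwise and short of the stop screw, then, keeping it on the table, slide it gently along until its end bears on the screw. Leave it there resting against the screw, centred across the table's width and square with it, no edge overhanging, and let go. The table's height and the screw are set differently every time, so feel for both: do not press or ram them, and do not disturb anything else.

Things in the scene. Friction and masses are not known exactly. Their poses are not given: they have to be found in the camera images.
- key_short: The key to be gauged, shortest of the three on the ledge: a faceted bar 120 long, 34 wide, 11 thick (mm), 0.25 to 0.45 kg; flat underside, upright sides 7 high, then bevels up to a 14 wide flat ridge with a cord hole near each end. Origin: centre of the underside; x along the length (either end may meet the stop), z up.
- stand: Thickness-gauge stand, fixed: dark cast base 245 x 110 x 30 mm, a knurled ring, above it the small steel table, behind that a pillar. Origin: at ledge level below the table's centre; x runs along the table towards the stop screw, y across it, z up. Contact of 2 to 8 N with table or screw is right; above 20 N marks the lapped table or strains the screw; both are rigid.
- ring_top (a point): Top of the knurled ring, 50 mm above the ledge under the table's centre (axes as the stand's). The table over it (gauge_table) is level, 150 long (x), 56 wide (y), 14 thick, centred on this axis. Its top is set anywhere from 72 to 88 mm above the ledge: not reported, find it by touch.
- under_lug (a point): Point on the cast base, 30 mm above the ledge, below the -x face of the lug on the table's +x end, 67 mm from the table's centre (lug 34 wide, 22 above the table). The stop screw (stop_screw) runs through the lug on the table's centre line, 9 mm above the table: flat round tip, 14 across, facing -x, set anywhere 5 to 19 mm out from the lug: not reported, find it by touch.
- pillar_top (a point): Top of the 28 mm thick pillar, 142 mm in +x from the table's centre, 206 high. Its gauge arm and dial (up to 220 high) are swung to the back left, clear of the table. The key against the screw, its centre 2 mm past to 12 mm short of the table's, lies wholly on the table.
- key_mid: Bystander: bronze key 160 x 38 x 11 mm, same shape; origin at the centre of the underside, x along it.
- key_long: Bystander: bronze key 200 x 42 x 11 mm, same shape; origin at the centre of the underside, x along it.
- mallet: Bystander: carved teak mallet lying on the ledge, about 245 mm long, head 80 x 30 x 34 mm at its +x end; origin on the ledge below the middle of the handle.
- rod_gauge: Bystander: brass rod gauge, 200 mm long, 8 mm thick, with a square sliding collar; x along it; origin on the ledge below its middle.
- stone: Bystander: jade-green polishing stone 110 x 45 x 24 mm; origin at the centre of the underside.
- file: Bystander: flat file with teak handle, 265 mm long, 24 wide, 22 high; x along it towards the tip; origin on the ledge near its middle.
- cup: Bystander: terracotta cup, 72 mm across, 85 high; origin at the centre of the underside.

How it is judged:
By the outcome, as a careful person would: the job done as asked, in the order asked, and still so for the second after the job is handed in, with the robot touching nothing.
It also fails if it takes over 58 s, if anything falls off the work surface, if the arm or the gripper's body presses on something with over 40 N, if the wrist force passes 120 N, or if a joint passes its speed limit or range.

### The arm

A 6-joint arm with a two-finger parallel gripper is mounted at the origin on the work surface. World frame = base frame: x ahead of the robot, y to its left, z up, the work surface at z = 0. Lengths are in m, angles in rad, forces in N, time in s.
With the tool pointing down it reaches from about 0.25 to 0.8 m from the base axis. Payload 3.9 kg.
Tool frame: the origin (TCP) lies between the finger pads; the fingertips stand 22 mm ahead of it and the grasp point (between the pads) lies 3 mm ahead of it; z points along the fingers, y is the line along which they close (so a half turn about z gives the same grasp; the last joint's range is limited). The gripper opens to 85 mm and grips with 20 to 120 N. Pads are 22 mm wide; open, the fingers measure 114 mm over their backs; the gripper's body (76 mm by 85 mm) begins 54 mm behind the grasp point. The pads swing forward as they close: fully open they stand 13 mm farther back than shut.
Start: joints at [-1.159, 0.26, -0.138, 1.173, 0, 1.571], TCP at [0.21, -0.481, 0.253] pointing down, gripper open.
Joint ranges: [-2.78, 2.78], [-0.83, 1.72], [-1.28, 1.37], [-1.9, 2.12], [-1.57, 1.48], [-3.14, 3.14]. Speed limits (rad/s): [2.57, 2.57, 3.14, 3.14, 3.14, 3.14].

### API

Orientations are given as a rotation vector (axis times angle).
In Python, from cell import ctrl, snapshot gives the robot as it stands.
- The arm moves only by the tool move_arm, never from a script. Its argument "series" is a list of rows, each an object of numbers: "dx", "dy", "dz": the shift along the tool's x, y, z in m; "wx", "wy", "wz": the turn, a rotation vector about the tool's x, y, z in degrees; "claw": the finger opening in m, from 0 to 0.0854. A call has 1 to 12 rows; each row shifts and turns the commanded pose from where the row before left it, along the tool's axes as they then stand; what a row does not reach is not made up. A row lasts 1/8 s, in which the tool goes at most 62.5 mm and 10.7 degrees, less where a joint would pass 70% of its speed; a pose out of reach is approached as far as the arm can. A call with a gripper value outside its range is refused whole. The fingers move at their own pace and stop on an object; "force" is the grip in N (left out, the last holds). Time passes only in rows, so rows that do not move let the fingers close. It gives the time, the measured TCP pose, the force, the opening and the grip force at its end, in the units of the state.
- ctrl.observe(): the state, without advancing time (a new reading comes with each control period).
- snapshot(name): name is "side" or "top"; returns a dict with "image" (480x640x3 uint8, red, green, blue), "fx", "fy", "cx", "cy" (pixels), "k1" (the pictures are not rectified: a ray, as slopes to the right and down, at radius r is drawn at 1 + k1 r^2 times it, then the intrinsics apply), "xyz" and "attitude" of the camera in the world. Camera axes: x right, y down, z forward; pixel columns grow to the right and rows downward; lengths in m; the calibration is good to about 2 mm. A picture is of the moment at which its call begins. There is no depth.
- ctrl.finish_job(): hands the job in; it is judged then, once.
The state is a dict: "time": time; "joints": joint angles; "qd": joint speeds; "tau": joint torques, N m; "eef_pos": TCP position; "tcp_rot": TCP orientation; "force": force on the tool from outside, world axes, zero at the start; "wrist_torque": the same for the moment, N m; "opening": finger opening in m; "grip_force": force on a finger pad.
Only numpy, scipy, OpenCV 4.12 (cv2) and the standard library are available. Lean on these libraries where they do the work, as an engineer would, in place of code of your own. Each camera call takes 0.05 s, during which the arm holds its last target. There are 200 camera calls.

## Working session

There is one attempt and no reset: what is moved stays moved. The work goes in short steps, Python scripts to look and compute and a tool call to move; the robot and the scene stay as the last step left them, time stands still between calls to the robot, and variables do not carry over. Pictures are saved under pics/ and viewed, at most 10 in all, crops included, and the job is handed in when it is done.

Besides the shell and the picture viewer there is one more tool, called after ">>>" in YAML: its name, and indented under it one key for each argument. move_arm: Moves the arm, as the interface text tells. Its arguments: {"type":"object","properties":{"series":{"type":"array"},"force":{"type":"number"}},"required":["series"]}

```bash
ls; mkdir -p pics; python3 - <<'E'
from cell import ctrl, snapshot
import cv2
o=ctrl.observe()
print({k:o[k] for k in('time','eef_pos','tcp_rot','force','opening')})
for n in('side','top'):
    s=snapshot(n); cv2.imwrite(f'pics/{n}0.png',s['image'][:,:,::-1]); print({k:v for k,v in s.items() if k!='image'})
E
```

```text
pics
{'time': 0.0, 'eef_pos': array([ 0.2098791 , -0.480542  ,  0.25246807]), 'tcp_rot': array([-3.07339312e+00, -6.41908241e-01,  6.24688132e-04]), 'force': array([-0.62233632,  0.68262779,  0.69831947]), 'opening': 0.08572597659467888}
{'fx': 455.52248247198725, 'fy': 455.52248247198725, 'cx': 320.4565867748114, 'cy': 241.97036543654332, 'k1': -0.03922868158257251, 'xyz': array([-0.10140143,  0.66991787,  0.70122691]), 'attitude': array([-0.98296461,  2.2741425 , -1.23493302])}
{'fx': 575.3892760327153, 'fy': 575.3892760327153, 'cx': 311.0532521347235, 'cy': 254.3427335237697, 'k1': -0.1773467794243761, 'xyz': array([0.4341603 , 0.09004605, 1.58903724]), 'attitude': array([-2.1644528 ,  2.21319861, -0.07094481])}
```

View pics/top0.png

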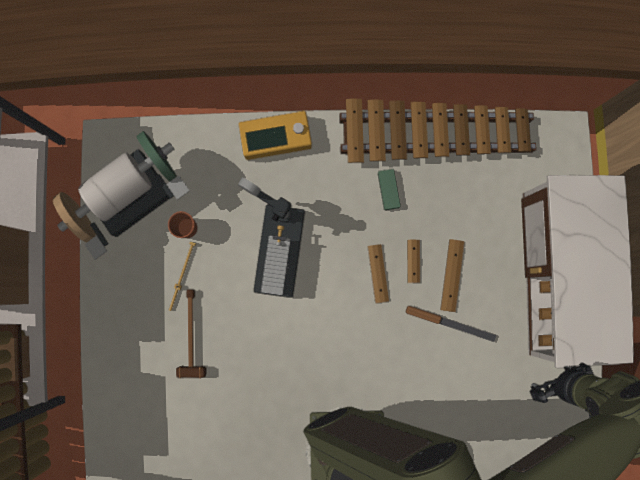

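View pics/side0.png

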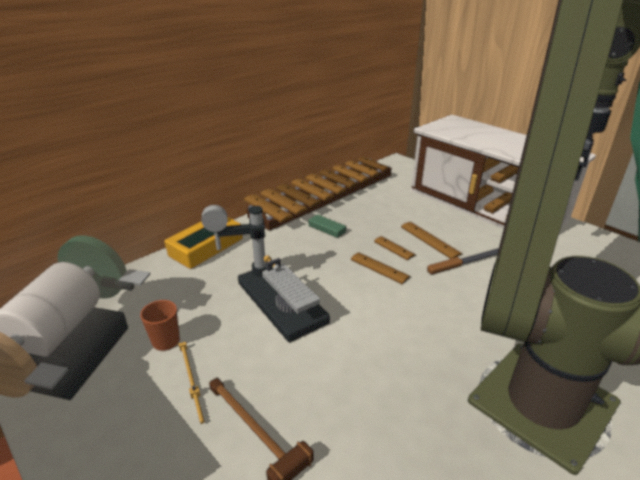

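The top view shows the short key at about (414,261), between the mid key (377,273) and the long key (453,275). The stand's table is at about (276,263), with its lug and screw at about (280,232) pointing up the image. The side view shows the same, with the table at about (290,287).

```bash
cat > h.py <<'E'
import numpy as np, cv2
from scipy.spatial.transform import Rotation as R
from cell import ctrl, snapshot
def ray(s,p):
    d=np.array([[s['fx'],0,s['cx']],[0,s['fy'],s['cy']],[0,0,1]])
    n=cv2.undistortPoints(np.float64(p).reshape(-1,1,2),d,np.array([s['k1'],0,0,0])).reshape(-1,2)
    return np.c_[n,np.ones(len(n))]@R.from_rotvec(s['attitude']).as_matrix().T
def plane(s,p,z):
    d=ray(s,p); return s['xyz']+d*((z-s['xyz'][2])/d[:,2])[:,None]
def proj(s,P):
    c=(np.float64(P).reshape(-1,3)-s['xyz'])@R.from_rotvec(s['attitude']).as_matrix()
    n=c[:,:2]/c[:,2:]; n=n*(1+s['k1']*(n**2).sum(1))[:,None]
    return n*s['fx']+[s['cx'],s['cy']]
def rect(s,mask,z):
    """largest blob -> plane coordinates -> centre, size, yaw of the long axis"""
    c=max(cv2.findContours(mask,cv2.RETR_EXTERNAL,cv2.CHAIN_APPROX_NONE)[0],key=cv2.contourArea)
    P=plane(s,c.reshape(-1,2),z)[:,:2]
    r=cv2.minAreaRect(np.float32(P*1000)); b=cv2.boxPoints(r)
    e=max(b[1]-b[0],b[2]-b[1],key=np.linalg.norm); e=e*np.sign(e[0])
    return np.round(r[0],1),np.round(r[1],1),round(np.degrees(np.arctan2(e[1],e[0])),2)
def crop(im,x0,y0,w,h,k): return cv2.resize(im[y0:y0+h,x0:x0+w,::-1],None,fx=k,fy=k,interpolation=cv2.INTER_CUBIC)
E
python3 - <<'E'
from h import *
s=snapshot('top'); t=snapshot('side')
im=s['image']; hsv=cv2.cvtColor(im,cv2.COLOR_RGB2HSV)
def win(m,x0,y0,x1,y1):
    o=np.zeros_like(m); o[y0:y1,x0:x1]=m[y0:y1,x0:x1]; return o
br=cv2.inRange(hsv,(5,90,60),(25,255,255))
for n,w in dict(short=(398,230,430,292),mid=(360,235,397,310),long=(435,230,475,318)).items(): print(n,rect(s,win(br,*w),.008))
g=cv2.inRange(hsv,(0,0,110),(180,60,255)); print('table',rect(s,win(g,258,236,294,296),.08))
dk=cv2.inRange(hsv,(0,0,0),(180,255,75)); 
a=crop(im,240,200,200,110,4); b=crop(t['image'],220,190,200,150,3)
cv2.imwrite('pics/a.png',np.vstack([cv2.resize(crop(im,245,195,75,110,4),(300,440)),]) if 0 else np.hstack([cv2.resize(crop(im,250,200,60,105,5),(300,525)),cv2.resize(crop(t['image'],230,190,110,150,4),(385,525))]))
E
```

```text
short (array([ 511.3, -194.9]), array([ 30.9, 116.7]), np.float32(-1.93))
mid (array([479.5, -95.2]), array([158.6,  37.1]), np.float32(6.25))
long (array([ 469.8, -302.5]), array([ 41.8, 199. ]), np.float32(-9.14))
table (array([505.5, 183.2]), array([ 56.5, 148.9]), np.float32(-9.15))
```

View pics/a.png

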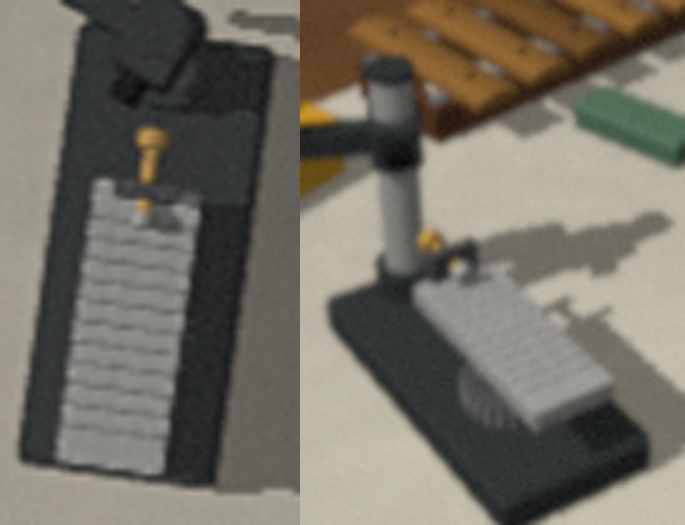

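The crop shows the table cleanly: screw tip at about crop (145,215), which is top pixel (279,243), with the lug behind it. Next I move above the short key.

>>> move_arm:
  series:
    - {"wz":8.5,"claw":0.046}
    - {"wz":8.5}
    - {"wz":8.5}
    - {"dx":0.0365,"dy":-0.037}
    - {"dx":0.0365,"dy":-0.037}
    - {"dx":0.0365,"dy":-0.037}
    - {"dx":0.0365,"dy":-0.037}
    - {"dx":0.0365,"dy":-0.037}
    - {"dx":0.0365,"dy":-0.037}
    - {"dx":0.0365,"dy":-0.037}
    - {"dx":0.036,"dy":-0.037}
    - {}
  force: 40

```text
$.series[0]: bad value
```

```bash
cat >> h.py <<'E'
def go(x,y,yaw,z=None):
    """shift (mm) along the tool axes and turn to bring the tool to x,y (mm), tool x at yaw (deg)"""
    o=ctrl.observe(); M=R.from_rotvec(o['tcp_rot']).as_matrix(); p=o['eef_pos']*1000
    d=M.T@(np.array([x,y,p[2] if z is None else z])-p); y0=np.degrees(np.arctan2(M[1,0],M[0,0]))
    print('t',round(o['time'],2),'tcp',p.round(1),'yaw',y0.round(2),'tilt',M[:2,2].round(4),'open',round(o['opening']*1000,1),'F',o['force'].round(2),'| shift now',d.round(2),'wz',round(y0-yaw,2))
E
python3 - <<'E'
from h import *
go(511.3,-194.9,-1.93)
s=snapshot('top')
for z in(.08,.09): print('tip',plane(s,[[279,243]],z).round(4))
E
```

```text
t 0.2 tcp [ 210.  -480.8  252.8] yaw 23.59 tilt [-0.0005  0.0011] open 85.2 F [ 0.71  0.92 -0.45] | shift now [ 3.9053e+02 -1.4136e+02  1.8000e-01] wz 25.52
tip [[0.5631 0.1719 0.08  ]]
tip [[0.5623 0.1714 0.09  ]]
```

>>> move_arm:
  series:
    - {"dx":0,"dy":0,"dz":0,"wx":0,"wy":0,"wz":8.5,"claw":0.046}
    - {"dx":0,"dy":0,"dz":0,"wx":0,"wy":0,"wz":8.5,"claw":0.046}
    - {"dx":0,"dy":0,"dz":0,"wx":0,"wy":0,"wz":8.5,"claw":0.046}
    - {"dx":0.036,"dy":-0.037,"dz":0,"wx":0,"wy":0,"wz":0,"claw":0.046}
    - {"dx":0.036,"dy":-0.037,"dz":0,"wx":0,"wy":0,"wz":0,"claw":0.046}
    - {"dx":0.036,"dy":-0.037,"dz":0,"wx":0,"wy":0,"wz":0,"claw":0.046}
    - {"dx":0.036,"dy":-0.037,"dz":0,"wx":0,"wy":0,"wz":0,"claw":0.046}
    - {"dx":0.036,"dy":-0.037,"dz":0,"wx":0,"wy":0,"wz":0,"claw":0.046}
    - {"dx":0.036,"dy":-0.037,"dz":0,"wx":0,"wy":0,"wz":0,"claw":0.046}
    - {"dx":0.036,"dy":-0.037,"dz":0,"wx":0,"wy":0,"wz":0,"claw":0.046}
    - {"dx":0.036,"dy":-0.037,"dz":0,"wx":0,"wy":0,"wz":0,"claw":0.046}
    - {"dx":0,"dy":0,"dz":0,"wx":0,"wy":0,"wz":0,"claw":0.046}
  force: 40

```text
time: 1.75
eef_pos: [0.5101, -0.1925, 0.2529]
tcp_rot: [-3.141, 0.044, -0.001]
force: [-1.4, -1.4, 0.0]
opening: 0.0463
grip_force: 0.0
```

```bash
python3 -c "
from h import *
go(511.3,-194.9,-1.93,60)"
```

```text
t 1.75 tcp [ 510.1 -192.5  252.9] yaw -1.62 tilt [0.0006 0.0005] open 46.3 F [-1.43 -1.4   0.02] | shift now [  1.18   2.47 192.91] wz 0.31
```

>>> move_arm:
  series:
    - {"dx":0.001,"dy":0.0025,"dz":0.045,"wx":0,"wy":0,"wz":0.3,"claw":0.046}
    - {"dx":0,"dy":0,"dz":0.045,"wx":0,"wy":0,"wz":0,"claw":0.046}
    - {"dx":0,"dy":0,"dz":0.045,"wx":0,"wy":0,"wz":0,"claw":0.046}
    - {"dx":0,"dy":0,"dz":0.045,"wx":0,"wy":0,"wz":0,"claw":0.046}
    - {"dx":0,"dy":0,"dz":0.022,"wx":0,"wy":0,"wz":0,"claw":0.046}
    - {"dx":0,"dy":0,"dz":0,"wx":0,"wy":0,"wz":0,"claw":0.046}
    - {"dx":0,"dy":0,"dz":0,"wx":0,"wy":0,"wz":0,"claw":0.046}

```text
time: 2.62
eef_pos: [0.5091, -0.1981, 0.0522]
tcp_rot: [3.14, -0.062, 0.002]
force: [0.3, -0.4, 0.8]
opening: 0.0457
grip_force: 0.0
```

```bash
python3 - <<'E'
from h import *
go(511.3,-194.9,-1.93,26)
a=snapshot('top')['image'];b=snapshot('side')['image']
cv2.imwrite('pics/b.png',np.hstack([crop(a,370,210,90,110,4),crop(b,350,190,110,110,4)]))
E
```

```text
t 2.62 tcp [ 509.1 -198.1   52.2] yaw -2.25 tilt [ 0.0011 -0.0006] open 45.7 F [ 0.27 -0.44  0.77] | shift now [ 2.06 -3.29 26.25] wz -0.32
```

View pics/b.png

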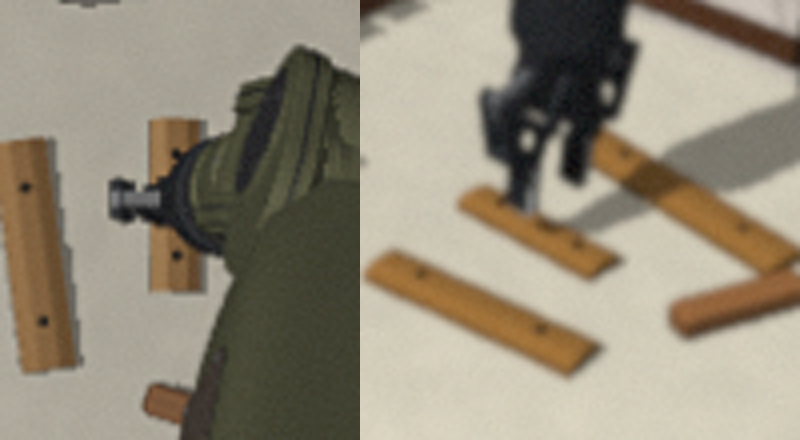

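The left picture (top view) shows the gripper over the key at about crop (170,200). The right one (side view) shows the fingers straddling its middle. I'll correct the offset and descend.

>>> move_arm:
  series:
    - {"dx":0.002,"dy":-0.0033,"dz":0,"wx":0,"wy":0,"wz":-0.3,"claw":0.046}
    - {"dx":0,"dy":0,"dz":0.012,"wx":0,"wy":0,"wz":0,"claw":0.046}
    - {"dx":0,"dy":0,"dz":0.012,"wx":0,"wy":0,"wz":0,"claw":0.046}
    - {"dx":0,"dy":0,"dz":0,"wx":0,"wy":0,"wz":0,"claw":0.046}
    - {"dx":0,"dy":0,"dz":0,"wx":0,"wy":0,"wz":0,"claw":0.046}

```text
time: 3.35
eef_pos: [0.5106, -0.1941, 0.0269]
tcp_rot: [-3.141, 0.052, 0.001]
force: [-0.1, 0.1, 0.8]
opening: 0.0462
grip_force: 0.0
```

```bash
python3 -c "
from h import *
go(511.3,-194.9,-1.93,24)"
```

```text
t 3.35 tcp [ 510.6 -194.1   26.9] yaw -1.91 tilt [-0.0008  0.0003] open 46.2 F [-0.08  0.1   0.84] | shift now [0.73 0.81 2.91] wz 0.02
```

>>> move_arm:
  series:
    - {"dx":0.0007,"dy":0.0008,"dz":0.001,"wx":0,"wy":0,"wz":0,"claw":0.046}
    - {"dx":0,"dy":0,"dz":0.001,"wx":0,"wy":0,"wz":0,"claw":0.046}
    - {"dx":0,"dy":0,"dz":0,"wx":0,"wy":0,"wz":0,"claw":0.046}

```text
time: 3.72
eef_pos: [0.5116, -0.195, 0.0254]
tcp_rot: [3.141, -0.052, 0.0]
force: [0.1, 0.2, -0.7]
opening: 0.0459
grip_force: 0.0
```

>>> move_arm:
  series:
    - {"dx":0,"dy":0,"dz":0.001,"wx":0,"wy":0,"wz":0,"claw":0.046}
    - {"dx":0,"dy":0,"dz":0,"wx":0,"wy":0,"wz":0,"claw":0.046}

```text
time: 3.98
eef_pos: [0.5114, -0.195, 0.0243]
tcp_rot: [-3.141, 0.052, 0.0]
force: [-0.2, 0.1, -0.3]
opening: 0.0461
grip_force: 0.0
```

>>> move_arm:
  series:
    - {"dx":0,"dy":0,"dz":0.001,"wx":0,"wy":0,"wz":0,"claw":0.046}
    - {"dx":0,"dy":0,"dz":0,"wx":0,"wy":0,"wz":0,"claw":0.046}

```text
time: 4.22
eef_pos: [0.5115, -0.1949, 0.0232]
tcp_rot: [-3.141, 0.052, 0.0]
force: [-0.2, -0.2, -0.3]
opening: 0.0461
grip_force: 0.0
```

>>> move_arm:
  series:
    - {"dx":0,"dy":0,"dz":0.001,"wx":0,"wy":0,"wz":0,"claw":0.046}
    - {"dx":0,"dy":0,"dz":0,"wx":0,"wy":0,"wz":0,"claw":0.046}

```text
time: 4.47
eef_pos: [0.5115, -0.1949, 0.0222]
tcp_rot: [-3.141, 0.052, 0.0]
force: [0.9, 1.2, -0.1]
opening: 0.046
grip_force: 0.0
```

>>> move_arm:
  series:
    - {"dx":0,"dy":0,"dz":0.001,"wx":0,"wy":0,"wz":0,"claw":0.046}
    - {"dx":0,"dy":0,"dz":0,"wx":0,"wy":0,"wz":0,"claw":0.046}

```text
time: 4.72
eef_pos: [0.5114, -0.195, 0.0212]
tcp_rot: [-3.141, 0.052, 0.0]
force: [-0.7, 0.8, -0.5]
opening: 0.046
grip_force: 0.0
```

>>> move_arm:
  series:
    - {"dx":0,"dy":0,"dz":0.001,"wx":0,"wy":0,"wz":0,"claw":0.046}
    - {"dx":0,"dy":0,"dz":0,"wx":0,"wy":0,"wz":0,"claw":0.046}

```text
time: 4.97
eef_pos: [0.5115, -0.195, 0.0202]
tcp_rot: [-3.141, 0.052, 0.0]
force: [0.3, 0.6, 0.1]
opening: 0.0462
grip_force: 0.0
```

>>> move_arm:
  series:
    - {"dx":0,"dy":0,"dz":0.0007,"wx":0,"wy":0,"wz":0,"claw":0.046}
    - {"dx":0,"dy":0,"dz":0,"wx":0,"wy":0,"wz":0,"claw":0.046}

```text
time: 5.22
eef_pos: [0.5116, -0.195, 0.0197]
tcp_rot: [3.141, -0.052, 0.0]
force: [-0.9, -0.4, 1.8]
opening: 0.0459
grip_force: 0.6
```

>>> move_arm:
  series:
    - {"dx":0,"dy":0,"dz":0.0007,"wx":0,"wy":0,"wz":0,"claw":0.046}
    - {"dx":0,"dy":0,"dz":0,"wx":0,"wy":0,"wz":0,"claw":0.046}

```text
time: 5.48
eef_pos: [0.5116, -0.195, 0.0197]
tcp_rot: [3.141, -0.052, 0.001]
force: [-1.3, 0.9, 7.8]
opening: 0.046
grip_force: 3.4
```

>>> move_arm:
  series:
    - {"dx":0,"dy":0,"dz":0.0007,"wx":0,"wy":0,"wz":0,"claw":0.046}
    - {"dx":0,"dy":0,"dz":0,"wx":0,"wy":0,"wz":0,"claw":0.046}

```text
time: 5.72
eef_pos: [0.5116, -0.195, 0.0196]
tcp_rot: [3.141, -0.052, 0.001]
force: [-3.3, 1.3, 11.9]
opening: 0.0459
grip_force: 6.0
```

>>> move_arm:
  series:
    - {"dx":0,"dy":0,"dz":-0.0045,"wx":0,"wy":0,"wz":0,"claw":0.046}
    - {"dx":0,"dy":0,"dz":0,"wx":0,"wy":0,"wz":0,"claw":0.046}
    - {"dx":0,"dy":0,"dz":0,"wx":0,"wy":0,"wz":0,"claw":0.03}
    - {"dx":0,"dy":0,"dz":0,"wx":0,"wy":0,"wz":0,"claw":0.03}
    - {"dx":0,"dy":0,"dz":0,"wx":0,"wy":0,"wz":0,"claw":0.03}
    - {"dx":0,"dy":0,"dz":0,"wx":0,"wy":0,"wz":0,"claw":0.03}
  force: 40

```text
time: 6.48
eef_pos: [0.5116, -0.1952, 0.0229]
tcp_rot: [3.141, -0.052, 0.0]
force: [-1.3, -1.0, 5.5]
opening: 0.0326
grip_force: 39.9
```

```bash
python3 -c "
from h import *
go(511.3,-194.9,-1.93,23)"
```

```text
t 6.47 tcp [ 511.6 -195.2   22.9] yaw -1.91 tilt [ 0.0001 -0.0006] open 32.6 F [-1.32 -0.96  5.53] | shift now [-0.29 -0.33 -0.13] wz 0.02
```

>>> move_arm:
  series:
    - {"dx":0,"dy":0,"dz":-0.004,"wx":0,"wy":0,"wz":0,"claw":0.03}
    - {"dx":0,"dy":0,"dz":-0.008,"wx":0,"wy":0,"wz":0,"claw":0.03}
    - {"dx":0,"dy":0,"dz":-0.015,"wx":0,"wy":0,"wz":0,"claw":0.03}
    - {"dx":0,"dy":0,"dz":-0.025,"wx":0,"wy":0,"wz":0,"claw":0.03}
    - {"dx":0,"dy":0,"dz":-0.03,"wx":0,"wy":0,"wz":0,"claw":0.03}
    - {"dx":0,"dy":0,"dz":-0.03,"wx":0,"wy":0,"wz":0,"claw":0.03}
    - {"dx":0,"dy":0,"dz":-0.015,"wx":0,"wy":0,"wz":0,"claw":0.03}
    - {"dx":0,"dy":0,"dz":0,"wx":0,"wy":0,"wz":0,"claw":0.03}
    - {"dx":0,"dy":0,"dz":0,"wx":0,"wy":0,"wz":0,"claw":0.03}

```text
time: 7.6
eef_pos: [0.5107, -0.1946, 0.1487]
tcp_rot: [-3.14, 0.052, 0.003]
force: [-0.3, -0.0, -3.8]
opening: 0.0324
grip_force: 40.3
```

```bash
python3 - <<'E'
from h import *
go(505.5,183.2,-9.15,150)
a=snapshot('top')['image'];b=snapshot('side')['image']
cv2.imwrite('pics/c.png',np.hstack([crop(a,370,210,90,110,4),crop(b,350,140,110,110,4)]))
E
```

```text
t 7.6 tcp [ 510.7 -194.6  148.7] yaw -1.91 tilt [-0.0018  0.0008] open 32.4 F [-0.29 -0.05 -3.79] | shift now [ -17.77 -377.45   -1.01] wz 7.24
```

View pics/c.png

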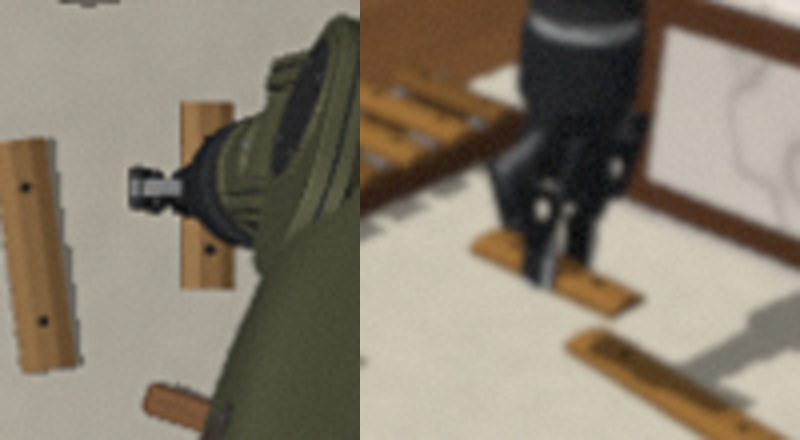

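The key is held level in both views. Next I carry it over the table, short of the screw.

>>> move_arm:
  series:
    - {"dx":0,"dy":0,"dz":0,"wx":0,"wy":0,"wz":3.6,"claw":0.03}
    - {"dx":0,"dy":0,"dz":0,"wx":0,"wy":0,"wz":3.6,"claw":0.03}
    - {"dx":-0.004,"dy":-0.0186,"dz":0,"wx":0,"wy":0,"wz":0,"claw":0.03}
    - {"dx":-0.009,"dy":-0.042,"dz":0,"wx":0,"wy":0,"wz":0,"claw":0.03}
    - {"dx":-0.009,"dy":-0.042,"dz":0,"wx":0,"wy":0,"wz":0,"claw":0.03}
    - {"dx":-0.009,"dy":-0.042,"dz":0,"wx":0,"wy":0,"wz":0,"claw":0.03}
    - {"dx":-0.009,"dy":-0.042,"dz":0,"wx":0,"wy":0,"wz":0,"claw":0.03}
    - {"dx":-0.009,"dy":-0.042,"dz":0,"wx":0,"wy":0,"wz":0,"claw":0.03}
    - {"dx":-0.009,"dy":-0.042,"dz":0,"wx":0,"wy":0,"wz":0,"claw":0.03}
    - {"dx":-0.009,"dy":-0.042,"dz":0,"wx":0,"wy":0,"wz":0,"claw":0.03}
    - {"dx":-0.009,"dy":-0.042,"dz":0,"wx":0,"wy":0,"wz":0,"claw":0.03}
    - {"dx":-0.004,"dy":-0.0186,"dz":0,"wx":0,"wy":0,"wz":0,"claw":0.03}

```text
time: 9.2
eef_pos: [0.4628, 0.0469, 0.1627]
tcp_rot: [-3.026, -0.042, 0.004]
force: [-0.0, -0.6, -3.1]
opening: 0.0326
grip_force: 40.5
```

>>> move_arm:
  series:
    - {"dx":0,"dy":0,"dz":0,"wx":0,"wy":0,"wz":0,"claw":0.03}
    - {"dx":0,"dy":0,"dz":0,"wx":0,"wy":0,"wz":0,"claw":0.03}
    - {"dx":0,"dy":0,"dz":0,"wx":0,"wy":0,"wz":0,"claw":0.03}

```text
time: 9.57
eef_pos: [0.4636, 0.0455, 0.1623]
tcp_rot: [-3.027, -0.038, 0.004]
force: [-0.1, -0.7, -3.1]
opening: 0.0325
grip_force: 40.5
```

```bash
python3 - <<'E'
from h import *
go(490.7,185.6,-9.15,120)
s=snapshot('top');t=snapshot('side')
cv2.imwrite('pics/d.png',np.hstack([crop(s['image'],240,190,90,110,4),crop(t['image'],210,180,110,110,4)]))
o=ctrl.observe(); p=o['eef_pos']*1000
# bronze ends of the held key, ridge plane
hsv=cv2.cvtColor(s['image'],cv2.COLOR_RGB2HSV); m=cv2.inRange(hsv,(5,90,60),(25,255,255)); w=np.zeros_like(m); w[225:300,250:310]=m[225:300,250:310]
ys,xs=np.nonzero(w); P=plane(s,np.c_[xs,ys],p[2]/1000-.015)[:,:2]*1000
a=np.radians(-9.15); L=(P-[505.5,183.2])@np.array([[np.cos(a),-np.sin(a)],[np.sin(a),np.cos(a)]])
T=(p[:2]-[505.5,183.2])@np.array([[np.cos(a),-np.sin(a)],[np.sin(a),np.cos(a)]])
print('tcp local',T.round(1),'key pix local min/max',L.min(0).round(1),L.max(0).round(1),len(L))
for x in range(-90,60,10):
    q=L[(L[:,0]>=x)&(L[:,0]<x+10)]
    if len(q): print(x,q[:,1].min().round(1),q[:,1].max().round(1))
E
```

```text
t 9.57 tcp [463.6  45.5 162.3] yaw 1.45 tilt [-0.0043  0.1145] open 32.5 F [-0.06 -0.69 -3.1 ] | shift now [  30.66 -133.64   57.93] wz 10.6
tcp local [ -19.5 -142.6] key pix local min/max [ 58.2 -11.5] [99.   4.6] 58
50 -5.8 -3.3
```

View pics/d.png

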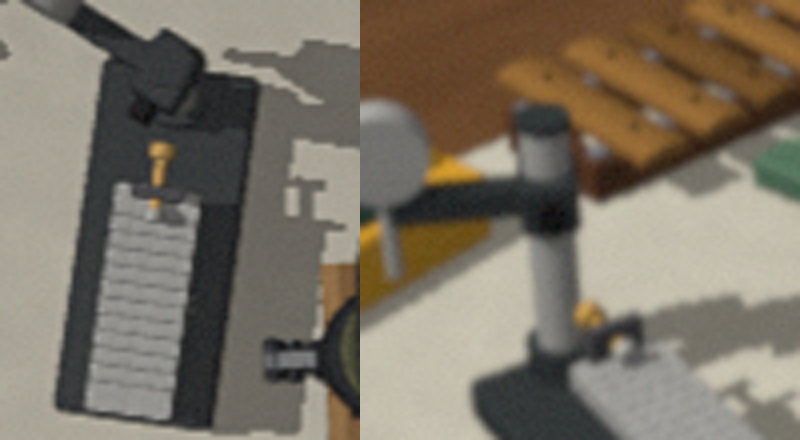

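The arm stopped short and tilted, which looks like a joint limit. I'll check.

```bash
python3 -c "
from h import *
o=ctrl.observe(); print(o['joints'].round(3))
M=R.from_rotvec(o['tcp_rot']).as_matrix(); print(M.round(3))"
```

```text
[ 0.024  0.222 -0.447  0.903  0.115  3.141]
[[ 1.     0.025 -0.005]
 [ 0.025 -0.993  0.115]
 [-0.002 -0.115 -0.993]]
```

>>> move_arm:
  series:
    - {"dx":0,"dy":0,"dz":0,"wx":0,"wy":0,"wz":-10,"claw":0.03}
    - {"dx":0,"dy":0,"dz":0,"wx":0,"wy":0,"wz":0,"claw":0.03}

```text
time: 9.93
eef_pos: [0.4635, 0.0457, 0.1623]
tcp_rot: [-3.012, -0.299, -0.01]
force: [0.2, 0.4, -2.8]
opening: 0.0326
grip_force: 40.5
```

```bash
cat >> h.py <<'E'
def level():
    """rotation vector (deg, tool axes) that points the tool straight down"""
    M=R.from_rotvec(ctrl.observe()['tcp_rot']).as_matrix(); d=M.T@[0,0,-1]
    print('level wx wy',np.degrees(np.cross([0,0,1],d)).round(2))
E
python3 -c "
from h import *
go(490.7,185.6,170.85); level(); print(ctrl.observe()['joints'].round(3))"
```

```text
t 9.93 tcp [463.5  45.7 162.3] yaw 11.29 tilt [-0.0046  0.1147] open 32.6 F [ 0.17  0.4  -2.8 ] | shift now [  54.11 -130.92   15.92] wz -159.56
level wx wy [-6.49 -1.04  0.  ]
[ 0.025  0.222 -0.447  0.903  0.115  2.968]
```

>>> move_arm:
  series:
    - {"dx":0,"dy":0,"dz":0,"wx":-6.5,"wy":-1,"wz":0,"claw":0.03}
    - {"dx":0,"dy":0,"dz":0,"wx":0,"wy":0,"wz":-10,"claw":0.03}
    - {"dx":0,"dy":0,"dz":0,"wx":0,"wy":0,"wz":-10,"claw":0.03}
    - {"dx":0,"dy":0,"dz":0,"wx":0,"wy":0,"wz":-10,"claw":0.03}
    - {"dx":0,"dy":0,"dz":0,"wx":0,"wy":0,"wz":-10,"claw":0.03}
    - {"dx":0,"dy":0,"dz":0,"wx":0,"wy":0,"wz":-10,"claw":0.03}
    - {"dx":0,"dy":0,"dz":0,"wx":0,"wy":0,"wz":-10,"claw":0.03}
    - {"dx":0,"dy":0,"dz":0,"wx":0,"wy":0,"wz":-10,"claw":0.03}
    - {"dx":0,"dy":0,"dz":0,"wx":0,"wy":0,"wz":-10,"claw":0.03}
    - {"dx":0,"dy":0,"dz":0,"wx":0,"wy":0,"wz":-10,"claw":0.03}
    - {"dx":0,"dy":0,"dz":0,"wx":0,"wy":0,"wz":-10,"claw":0.03}
    - {"dx":0,"dy":0,"dz":0,"wx":0,"wy":0,"wz":-10,"claw":0.03}

```text
time: 11.42
eef_pos: [0.4634, 0.0459, 0.1623]
tcp_rot: [1.532, 2.742, 0.002]
force: [0.2, 0.4, -2.7]
opening: 0.0326
grip_force: 40.8
```

>>> move_arm:
  series:
    - {"dx":0,"dy":0,"dz":0,"wx":0,"wy":0,"wz":-10,"claw":0.03}
    - {"dx":0,"dy":0,"dz":0,"wx":0,"wy":0,"wz":-10,"claw":0.03}
    - {"dx":0,"dy":0,"dz":0,"wx":0,"wy":0,"wz":-10,"claw":0.03}
    - {"dx":0,"dy":0,"dz":0,"wx":0,"wy":0,"wz":-10,"claw":0.03}
    - {"dx":0,"dy":0,"dz":0,"wx":0,"wy":0,"wz":-9.5,"claw":0.03}
    - {"dx":0,"dy":0,"dz":0,"wx":0,"wy":0,"wz":0,"claw":0.03}
    - {"dx":0,"dy":0,"dz":0,"wx":0,"wy":0,"wz":0,"claw":0.03}

```text
time: 12.3
eef_pos: [0.4634, 0.0459, 0.1624]
tcp_rot: [0.252, 3.131, 0.001]
force: [0.0, -0.2, -3.2]
opening: 0.0325
grip_force: 40.8
```

```bash
python3 -c "
from h import *
go(490.7,185.6,170.85,140); level(); print(ctrl.observe()['joints'].round(3))"
```

```text
t 12.3 tcp [463.4  45.9 162.4] yaw 170.78 tilt [0.0009 0.0005] open 32.5 F [ 0.04 -0.17 -3.16] | shift now [ -4.55 142.28  22.45] wz -0.07
level wx wy [ 0.04  0.05 -0.  ]
[ 0.098  0.22  -0.443  0.906  0.     0.259]
```

>>> move_arm:
  series:
    - {"dx":-0.0006,"dy":0.018,"dz":0,"wx":0,"wy":0,"wz":0,"claw":0.03}
    - {"dx":-0.001,"dy":0.035,"dz":0,"wx":0,"wy":0,"wz":0,"claw":0.03}
    - {"dx":-0.001,"dy":0.035,"dz":0,"wx":0,"wy":0,"wz":0,"claw":0.03}
    - {"dx":-0.001,"dy":0.035,"dz":0,"wx":0,"wy":0,"wz":0,"claw":0.03}
    - {"dx":-0.001,"dy":0.0193,"dz":0,"wx":0,"wy":0,"wz":0,"claw":0.03}
    - {"dx":0,"dy":0,"dz":0,"wx":0,"wy":0,"wz":0,"claw":0.03}
    - {"dx":0,"dy":0,"dz":0,"wx":0,"wy":0,"wz":0,"claw":0.03}
    - {"dx":0,"dy":0,"dz":0,"wx":0,"wy":0,"wz":0,"claw":0.03}

```text
time: 13.3
eef_pos: [0.4899, 0.1847, 0.1624]
tcp_rot: [0.249, 3.131, -0.0]
force: [-0.9, -0.5, -2.3]
opening: 0.0324
grip_force: 40.8
```

```bash
cat >> h.py <<'E'
a=np.radians(-9.15); LOC=np.array([[np.cos(a),-np.sin(a)],[np.sin(a),np.cos(a)]])
def loc(P): return (np.asarray(P)[...,:2]*1000-[505.5,183.2])@LOC
def keypix(s,zr):
    hsv=cv2.cvtColor(s['image'],cv2.COLOR_RGB2HSV); m=cv2.inRange(hsv,(5,90,60),(25,255,255)); w=np.zeros_like(m); w[225:310,245:310]=m[225:310,245:310]
    ys,xs=np.nonzero(w); L=loc(plane(s,np.c_[xs,ys],zr)); print('x range',L[:,0].min().round(1),L[:,0].max().round(1))
    for x in range(-100,70,10):
        q=L[(L[:,0]>=x)&(L[:,0]<x+10)]
        if len(q)>8: print(x,q[:,1].min().round(1),q[:,1].max().round(1),end=' | ')
E
python3 - <<'E'
from h import *
go(490.7,185.6,170.85,120); level()
s=snapshot('top');t=snapshot('side')
cv2.imwrite('pics/e.png',np.hstack([crop(s['image'],240,190,90,120,4),crop(t['image'],210,180,110,120,4)]))
p=ctrl.observe()['eef_pos']; print('tcp loc',loc(p)); keypix(s,p[2]-.015)
E
```

```text
t 13.3 tcp [489.9 184.7 162.4] yaw 170.9 tilt [ 0.0004 -0.0002] open 32.4 F [-0.95 -0.5  -2.28] | shift now [-0.67  1.03 42.4 ] wz 0.05
level wx wy [-0.01  0.03  0.  ]
tcp loc [-15.4706563   -0.80081479]
x range 36.8 98.7
```

View pics/e.png

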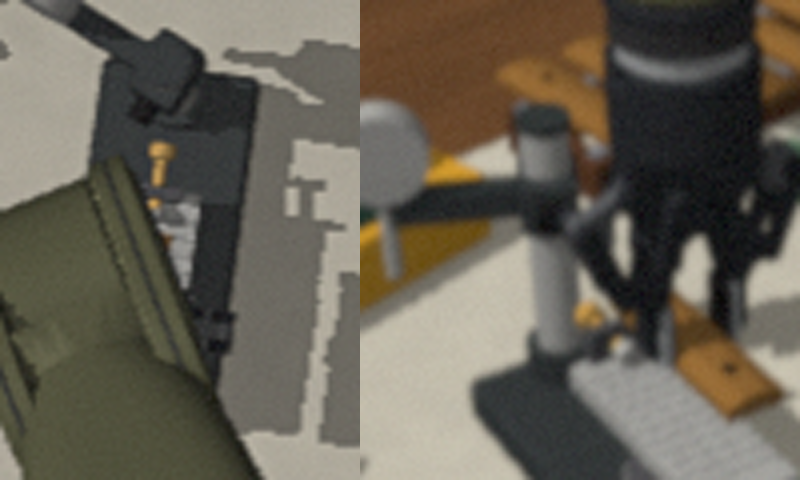

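The side view shows the key hanging clear above the table. The top view is mostly blocked by the wrist. A quick height estimate from the stored pictures will shorten the feeling-down.

```bash
python3 - <<'E'
from h import *
s=snapshot('top');t=snapshot('side')
for P,Q in (((261,292),(300,307)),((283,295),(319.1,298))):
    for z in (.072,.076,.08,.084,.088):
        print(z,proj(t,plane(s,[P],z)).round(1),Q)
E
```

```text
0.072 [[296.9 313.2]] (300, 307)
0.076 [[297.  311.6]] (300, 307)
0.08 [[297.1 310.1]] (300, 307)
0.084 [[297.2 308.5]] (300, 307)
0.088 [[297.3 306.9]] (300, 307)
0.072 [[320.6 302.6]] (319.1, 298)
0.076 [[320.7 301.1]] (319.1, 298)
0.08 [[320.7 299.6]] (319.1, 298)
0.084 [[320.8 298.1]] (319.1, 298)
0.088 [[320.9 296.6]] (319.1, 298)
```

>>> move_arm:
  series:
    - {"dx":0,"dy":0.001,"dz":0.012,"wx":0,"wy":0,"wz":0,"claw":0.03}
    - {"dx":0,"dy":0,"dz":0.015,"wx":0,"wy":0,"wz":0,"claw":0.03}
    - {"dx":0,"dy":0,"dz":0.013,"wx":0,"wy":0,"wz":0,"claw":0.03}
    - {"dx":0,"dy":0,"dz":0.007,"wx":0,"wy":0,"wz":0,"claw":0.03}
    - {"dx":0,"dy":0,"dz":0,"wx":0,"wy":0,"wz":0,"claw":0.03}
    - {"dx":0,"dy":0,"dz":0,"wx":0,"wy":0,"wz":0,"claw":0.03}

```text
time: 14.25
eef_pos: [0.4908, 0.1869, 0.1158]
tcp_rot: [0.247, 3.13, 0.001]
force: [-0.1, -0.4, -4.2]
opening: 0.0323
grip_force: 40.8
```

>>> move_arm:
  series:
    - {"dx":0,"dy":-0.001,"dz":0.001,"wx":0,"wy":0,"wz":0.1,"claw":0.03}
    - {"dx":0,"dy":0,"dz":0.001,"wx":0,"wy":0,"wz":0,"claw":0.03}
    - {"dx":0,"dy":0,"dz":0.001,"wx":0,"wy":0,"wz":0,"claw":0.03}
    - {"dx":0,"dy":0,"dz":0,"wx":0,"wy":0,"wz":0,"claw":0.03}

```text
time: 14.75
eef_pos: [0.4902, 0.1857, 0.1124]
tcp_rot: [0.25, 3.131, 0.001]
force: [-0.6, 0.0, -3.4]
opening: 0.0326
grip_force: 40.8
```

>>> move_arm:
  series:
    - {"dx":0,"dy":0,"dz":0.001,"wx":0,"wy":0,"wz":0,"claw":0.03}
    - {"dx":0,"dy":0,"dz":0,"wx":0,"wy":0,"wz":0,"claw":0.03}

```text
time: 15.0
eef_pos: [0.4902, 0.1857, 0.1114]
tcp_rot: [0.25, 3.131, 0.001]
force: [-0.5, -0.3, -2.9]
opening: 0.0321
grip_force: 40.8
```

>>> move_arm:
  series:
    - {"dx":0,"dy":0,"dz":0.0008,"wx":0,"wy":0,"wz":0,"claw":0.03}
    - {"dx":0,"dy":0,"dz":0,"wx":0,"wy":0,"wz":0,"claw":0.03}

```text
time: 15.25
eef_pos: [0.4902, 0.1857, 0.1106]
tcp_rot: [0.25, 3.131, 0.001]
force: [-0.5, 0.4, -2.9]
opening: 0.0325
grip_force: 40.8
```

>>> move_arm:
  series:
    - {"dx":0,"dy":0,"dz":0.0008,"wx":0,"wy":0,"wz":0,"claw":0.03}
    - {"dx":0,"dy":0,"dz":0,"wx":0,"wy":0,"wz":0,"claw":0.03}

```text
time: 15.5
eef_pos: [0.4902, 0.1857, 0.1098]
tcp_rot: [0.25, 3.131, 0.001]
force: [-0.7, 0.4, -2.7]
opening: 0.0325
grip_force: 40.8
```

>>> move_arm:
  series:
    - {"dx":0,"dy":0,"dz":0.0008,"wx":0,"wy":0,"wz":0,"claw":0.03}
    - {"dx":0,"dy":0,"dz":0,"wx":0,"wy":0,"wz":0,"claw":0.03}

```text
time: 15.75
eef_pos: [0.4902, 0.1857, 0.109]
tcp_rot: [0.25, 3.131, 0.001]
force: [-0.3, 0.4, -2.8]
opening: 0.0323
grip_force: 40.8
```

>>> move_arm:
  series:
    - {"dx":0,"dy":0,"dz":0.0008,"wx":0,"wy":0,"wz":0,"claw":0.03}
    - {"dx":0,"dy":0,"dz":0,"wx":0,"wy":0,"wz":0,"claw":0.03}

```text
time: 16.0
eef_pos: [0.4902, 0.1857, 0.1082]
tcp_rot: [0.25, 3.131, 0.001]
force: [1.0, -1.1, -3.6]
opening: 0.0322
grip_force: 40.8
```

>>> move_arm:
  series:
    - {"dx":0,"dy":0,"dz":0.0008,"wx":0,"wy":0,"wz":0,"claw":0.03}
    - {"dx":0,"dy":0,"dz":0,"wx":0,"wy":0,"wz":0,"claw":0.03}

```text
time: 16.25
eef_pos: [0.4902, 0.1857, 0.1074]
tcp_rot: [0.25, 3.131, 0.001]
force: [-0.8, -0.3, -2.3]
opening: 0.0321
grip_force: 40.8
```

>>> move_arm:
  series:
    - {"dx":0,"dy":0,"dz":0.0008,"wx":0,"wy":0,"wz":0,"claw":0.03}
    - {"dx":0,"dy":0,"dz":0,"wx":0,"wy":0,"wz":0,"claw":0.03}

```text
time: 16.5
eef_pos: [0.4903, 0.1857, 0.1071]
tcp_rot: [0.25, 3.13, 0.001]
force: [-2.1, -0.5, 3.1]
opening: 0.0325
grip_force: 41.3
```

Contact with the table is about 6 N, which puts the table top near 84 mm. I ease slightly and begin sliding towards the screw (tool -x).

>>> move_arm:
  series:
    - {"dx":0,"dy":0,"dz":-0.0002,"wx":0,"wy":0,"wz":0,"claw":0.03}
    - {"dx":-0.001,"dy":0,"dz":0,"wx":0,"wy":0,"wz":0,"claw":0.03}
    - {"dx":-0.001,"dy":0,"dz":0,"wx":0,"wy":0,"wz":0,"claw":0.03}
    - {"dx":-0.001,"dy":0,"dz":0,"wx":0,"wy":0,"wz":0,"claw":0.03}
    - {"dx":0,"dy":0,"dz":0,"wx":0,"wy":0,"wz":0,"claw":0.03}

```text
time: 17.12
eef_pos: [0.4909, 0.1856, 0.1071]
tcp_rot: [-0.248, -3.128, -0.002]
force: [-8.1, 1.1, 6.7]
opening: 0.0326
grip_force: 41.9
```

```bash
python3 -c "
from h import *
go(505.5,183.2,170.85); o=ctrl.observe(); print(loc(o['eef_pos']), 'F along table',o['force'][:2]@LOC)"
```

```text
t 17.12 tcp [490.9 185.6 107.1] yaw 170.92 tilt [-0.0034  0.0017] open 32.6 F [-8.15  1.12  6.71] | shift now [-14.81  -0.1   -0.05] wz 0.07
[-14.81230959   0.07708115] F along table [-8.21994746 -0.19392068]
```

The horizontal drag is high because the vertical load grew to about 10 N. I lighten the load.

>>> move_arm:
  series:
    - {"dx":0,"dy":0,"dz":-0.0006,"wx":0,"wy":0,"wz":0,"claw":0.03}
    - {"dx":0,"dy":0,"dz":0,"wx":0,"wy":0,"wz":0,"claw":0.03}
    - {"dx":0,"dy":0,"dz":0,"wx":0,"wy":0,"wz":0,"claw":0.03}

```text
time: 17.5
eef_pos: [0.4936, 0.1852, 0.1072]
tcp_rot: [0.25, 3.13, 0.0]
force: [-0.5, -0.1, -3.7]
opening: 0.0326
grip_force: 40.9
```

```bash
python3 -c "
from h import *
go(505.5,183.2,170.85); o=ctrl.observe(); print(loc(o['eef_pos']), 'F along table',o['force'][:2]@LOC)"
```

```text
t 17.5 tcp [493.6 185.2 107.2] yaw 170.88 tilt [0.0013 0.0002] open 32.6 F [-0.47 -0.1  -3.69] | shift now [-1.207e+01 -1.100e-01  1.000e-02] wz 0.03
[-12.07491139   0.10727744] F along table [-0.44804512 -0.17417714]
```

>>> move_arm:
  series:
    - {"dx":0,"dy":0,"dz":0.0003,"wx":0,"wy":0,"wz":0,"claw":0.03}
    - {"dx":-0.001,"dy":0,"dz":0,"wx":0,"wy":0,"wz":0,"claw":0.03}
    - {"dx":-0.001,"dy":0,"dz":0,"wx":0,"wy":0,"wz":0,"claw":0.03}
    - {"dx":-0.001,"dy":0,"dz":0,"wx":0,"wy":0,"wz":0,"claw":0.03}
    - {"dx":0,"dy":0,"dz":0,"wx":0,"wy":0,"wz":0,"claw":0.03}

```text
time: 18.12
eef_pos: [0.4965, 0.1847, 0.1071]
tcp_rot: [0.25, 3.13, 0.001]
force: [1.1, 0.3, -2.8]
opening: 0.0321
grip_force: 40.9
```

```bash
python3 -c "
from h import *
go(505.5,183.2,170.85); o=ctrl.observe(); print(loc(o['eef_pos']), 'F along table',o['force'][:2]@LOC)"
```

```text
t 18.12 tcp [496.5 184.7 107.1] yaw 170.88 tilt [0.0015 0.0002] open 32.1 F [ 1.14  0.33 -2.81] | shift now [-9.09 -0.08  0.01] wz 0.03
[-9.08816304  0.07205477] F along table [1.06880139 0.50596127]
```

>>> move_arm:
  series:
    - {"dx":-0.001,"dy":0,"dz":0.0002,"wx":0,"wy":0,"wz":0,"claw":0.03}
    - {"dx":-0.001,"dy":0,"dz":0,"wx":0,"wy":0,"wz":0,"claw":0.03}
    - {"dx":-0.001,"dy":0,"dz":0,"wx":0,"wy":0,"wz":0,"claw":0.03}
    - {"dx":0,"dy":0,"dz":0,"wx":0,"wy":0,"wz":0,"claw":0.03}

```text
time: 18.62
eef_pos: [0.4991, 0.1843, 0.1071]
tcp_rot: [0.25, 3.131, 0.001]
force: [-2.9, 0.4, 2.0]
opening: 0.0325
grip_force: 41.4
```

>>> move_arm:
  series:
    - {"dx":-0.001,"dy":0,"dz":0,"wx":0,"wy":0,"wz":0,"claw":0.03}
    - {"dx":0,"dy":0,"dz":0,"wx":0,"wy":0,"wz":0,"claw":0.03}

```text
time: 18.88
eef_pos: [0.4999, 0.1842, 0.1071]
tcp_rot: [0.25, 3.131, 0.001]
force: [-4.2, 1.4, 4.2]
opening: 0.0327
grip_force: 41.6
```

>>> move_arm:
  series:
    - {"dx":0,"dy":0,"dz":-0.0003,"wx":0,"wy":0,"wz":0,"claw":0.03}
    - {"dx":-0.0005,"dy":0,"dz":0,"wx":0,"wy":0,"wz":0,"claw":0.03}
    - {"dx":0,"dy":0,"dz":0,"wx":0,"wy":0,"wz":0,"claw":0.03}

```text
time: 19.25
eef_pos: [0.5002, 0.1841, 0.1071]
tcp_rot: [0.249, 3.132, 0.001]
force: [-4.8, 1.2, 2.4]
opening: 0.0321
grip_force: 41.3
```

>>> move_arm:
  series:
    - {"dx":-0.0005,"dy":0,"dz":0,"wx":0,"wy":0,"wz":0,"claw":0.03}
    - {"dx":0,"dy":0,"dz":0,"wx":0,"wy":0,"wz":0,"claw":0.03}

```text
time: 19.5
eef_pos: [0.5002, 0.1841, 0.1071]
tcp_rot: [-0.249, -3.131, -0.001]
force: [-5.7, 1.8, 2.4]
opening: 0.0325
grip_force: 41.4
```

>>> move_arm:
  series:
    - {"dx":0,"dy":0,"dz":-0.0003,"wx":0,"wy":0,"wz":0,"claw":0.03}
    - {"dx":0,"dy":0,"dz":0,"wx":0,"wy":0,"wz":0,"claw":0.03}

```text
time: 19.75
eef_pos: [0.5002, 0.1841, 0.1071]
tcp_rot: [-0.249, -3.131, -0.001]
force: [-6.0, 1.8, 0.6]
opening: 0.0322
grip_force: 41.2
```

```bash
python3 - <<'E'
from h import *
go(505.5,183.2,170.85); o=ctrl.observe(); print(loc(o['eef_pos']), 'F along table',o['force'][:2]@LOC,o['wrist_torque'])
t=snapshot('side'); s=snapshot('top')
cv2.imwrite('pics/f.png',np.hstack([crop(s['image'],255,215,55,70,8),crop(t['image'],245,235,45,70,8)]))
E
```

```text
t 19.75 tcp [500.2 184.1 107.1] yaw 170.9 tilt [-0.001   0.0007] open 32.2 F [-6.    1.78  0.59] | shift now [-5.36 -0.06 -0.01] wz 0.05
[-5.36293032  0.06000426] F along table [-6.21024474  0.80255457] [ 0.35130514  1.082315   -0.01256195]
```

View pics/f.png

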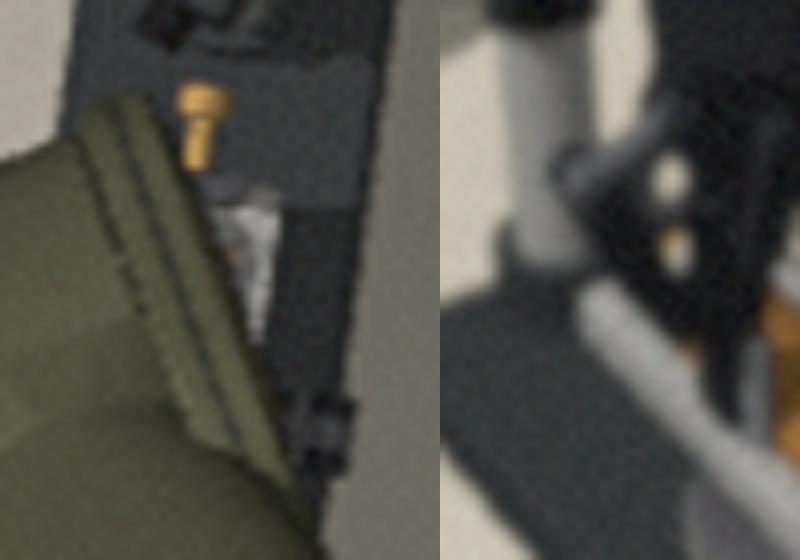

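The key stopped at local x = -5.4, and the along-table force stayed at 6 N when I lightened the load, so it is bearing on the screw. In the picture the key's end is just visible at about crop (232,255), near the lug. I relax slightly and release.

>>> move_arm:
  series:
    - {"dx":0.0003,"dy":0,"dz":0,"wx":0,"wy":0,"wz":0,"claw":0.03}
    - {"dx":0,"dy":0,"dz":0,"wx":0,"wy":0,"wz":0,"claw":0.036}
    - {"dx":0,"dy":0,"dz":0,"wx":0,"wy":0,"wz":0,"claw":0.042}
    - {"dx":0,"dy":0,"dz":0,"wx":0,"wy":0,"wz":0,"claw":0.046}
    - {"dx":0,"dy":0,"dz":0,"wx":0,"wy":0,"wz":0,"claw":0.046}

```text
time: 20.48
eef_pos: [0.5014, 0.184, 0.1078]
tcp_rot: [0.25, 3.13, 0.001]
force: [0.3, 0.4, -1.2]
opening: 0.0453
grip_force: 0.0
```

>>> move_arm:
  series:
    - {"dx":0,"dy":0,"dz":-0.005,"wx":0,"wy":0,"wz":0,"claw":0.046}
    - {"dx":0,"dy":0,"dz":-0.02,"wx":0,"wy":0,"wz":0,"claw":0.046}
    - {"dx":0,"dy":0,"dz":-0.04,"wx":0,"wy":0,"wz":0,"claw":0.046}
    - {"dx":0,"dy":0,"dz":-0.04,"wx":0,"wy":0,"wz":0,"claw":0.046}
    - {"dx":0.02,"dy":-0.03,"dz":-0.02,"wx":0,"wy":0,"wz":0,"claw":0.046}
    - {"dx":0.02,"dy":-0.04,"dz":0,"wx":0,"wy":0,"wz":0,"claw":0.046}
    - {"dx":0.02,"dy":-0.04,"dz":0,"wx":0,"wy":0,"wz":0,"claw":0.046}
    - {"dx":0.02,"dy":-0.04,"dz":0,"wx":0,"wy":0,"wz":0,"claw":0.046}
    - {"dx":0.01,"dy":-0.03,"dz":0,"wx":0,"wy":0,"wz":0,"claw":0.046}

```text
time: 21.6
eef_pos: [0.3818, 0.0194, 0.2328]
tcp_rot: [0.25, 3.13, 0.0]
force: [1.1, 0.1, -0.0]
opening: 0.0463
grip_force: 0.0
```

```bash
python3 - <<'E'
from h import *
s=snapshot('top');t=snapshot('side'); print(ctrl.observe()['eef_pos'])
keypix(s,.093)
hsv=cv2.cvtColor(s['image'],cv2.COLOR_RGB2HSV); w=np.zeros(hsv.shape[:2],np.uint8); m=cv2.inRange(hsv,(5,90,60),(25,255,255)); w[245:296,255:296]=m[245:296,255:296]
print(rect(s,w,.092))
cv2.imwrite('pics/g.png',np.hstack([crop(s['image'],250,215,55,85,7),crop(t['image'],250,240,80,85,5)[:425] if 0 else cv2.resize(crop(t['image'],255,240,70,80,5),(400,595))]))
E
```

```text
[0.3813956  0.01874611 0.2327677 ]
x range -66.5 104.8
-70 -14.8 14.6 | -60 -16.3 15.7 | -50 -15.3 14.6 | -40 -15.6 16.1 | -30 -14.9 14.9 | -20 -16.0 16.0 | -10 -15.0 15.3 | 0 -15.3 16.4 | 10 -14.6 15.3 | 20 -15.7 16.0 | 30 -14.6 15.7 | 40 -15.4 16.4 | (array([498.2, 184.6]), array([ 32.3, 118. ]), np.float32(-8.7))
```

View pics/g.png

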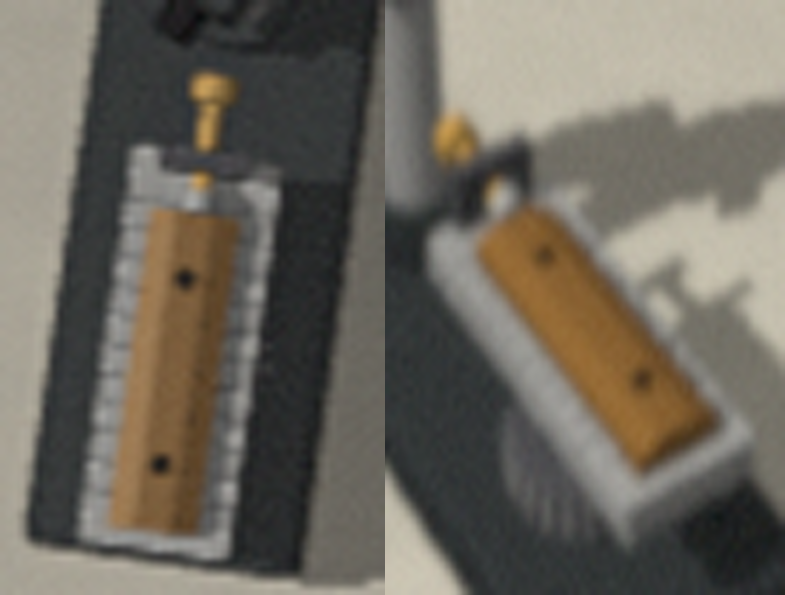

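The left picture (top view) shows the key centred on the table (about ±15.6 mm either side) and square within about 0.4°. Its end at crop (195,210) meets the silver screw tip, and there is a margin on all edges. The arm is clear, so I hand in.

```bash
python3 -c "
from cell import ctrl
print(ctrl.finish_job())"
```

```text
the job is handed in; nothing more can be done
None
```

The shortest key lies flat on the gauge table, centred and square to within about half a degree with no edge overhanging, its end against the stop screw, and the job was handed in at about 22 s with the arm clear; contact with the table peaked at roughly 10 N for a moment while sliding, above the 2 to 8 N range but well under the 20 N limit.

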